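# Square up an aluminium blank in the bench gauge

### The arm

A 6-joint arm with a two-finger parallel gripper is mounted at the origin on a cart in front of the work surface, level with it; the furniture and walls round the work are solid. World frame = base frame: x ahead of the robot, y to its left, z up, the work surface at z = 0. Lengths are in m, angles in rad, forces in N, time in s.
With the tool pointing down it reaches from about 0.325 to 0.75 m from the base axis. Payload 7.6 kg.
Tool frame: the origin (TCP) lies midway between the tips of the shut fingers; the grasp point (between the pads) lies manip.pinch_z behind it (manip.pinch_z is the distance from the TCP to the grasp point, in m); z points along the fingers, y is the line along which they close (so a half turn about z gives the same grasp; the last joint's range is limited). The gripper opens to 85 mm and grips with 20 to 120 N. Pads are 22 mm wide; open, the fingers measure 114 mm over their backs; the gripper's body (76 mm by 85 mm) begins 54 mm behind the grasp point. The pads swing forward as they close: fully open they stand 13 mm farther back than shut.
Start: joints at [-1.388, 0.052, 1.401, -0, 1.689, -0.07], TCP at [0.131, -0.508, 0.231] pointing down, gripper open.
Joint ranges: [-2.9, 2.9], [-0.91, 2.17], [0.12, 2.37], [-1.06, 4.2], [0.26, 2.73], [-2.93, 2.93]. Speed limits (rad/s): [2.57, 2.57, 3.01, 3.14, 3.14, 3.14].

### API

Orientations are given as a rotation vector (axis times angle).
In Python, from workcell import manip gives the robot as it stands. The module is installed in compiled form; this text tells all that it offers. Calls block until the motion is done:
- manip.goto(position, orientation): joint-space move of the TCP to a pose.
- manip.move_straight(position, orientation=None, max_speed=0.15): straight line of the TCP; orientation=None keeps the orientation; max_speed is the mean speed in m/s.
- manip.movej(angles): joint-space move.
- manip.open_gripper() and manip.gripper_close(): open the fingers fully, or close them until they stop; the grip force is fixed at half the most.
- manip.hold(seconds).
- manip.ik(position, orientation): joint angles nearest the present ones, or None.
- manip.get_image(name): name is "scene" or "top"; returns a dict with "img" (480x640x3 uint8, blue, green, red), "fx", "fy", "cx", "cy" (pixels), "T" (4x4, takes a point from camera to world coordinates). Camera axes: x right, y down, z forward; pixel columns grow to the right and rows downward; lengths in m; the calibration is good to about 2 mm. A picture is of the moment at which its call begins. There is no depth.
A pose or a line that the arm cannot do raises manip.Unreachable and nothing moves.
- manip.job_done(): hands the job in; it is judged then, once.
Readings, each from a call of its own:
- manip.current_clock(): time.
- manip.current_joint_pos(): joint angles.
- manip.current_qd(): joint speeds.
- manip.current_tau(): joint torques, N m.
- manip.current_eef_pos(): TCP position.
- manip.current_eef_rot(): TCP orientation.
- manip.current_wrist_force(): force on the tool from outside, world axes, zero at the start.
- manip.current_ft_torque(): the same for the moment, N m.
- manip.current_gripper_width(): finger opening in m.
- manip.current_grasp_force(): force on a finger pad.
Only numpy, scipy, OpenCV 4.12 (cv2) and the standard library are available. Lean on these libraries where they do the work, as an engineer would, in place of code of your own. Each camera call takes 0.05 s, during which the arm holds its last target. There are 200 camera calls.

### The job

Slide the aluminium blank out from under the plywood riser and, keeping it flat on the bench, across into the corner gauge until it sits flush against both bars. Then set the steel V-block upright on the middle of the blank to hold it down, and after that report it loaded by pushing the limit switch's roller arm over to the right until it clicks, then letting it spring back. Leave the blank, the V-block and the other things on the bench in place.

Things in the scene. Friction and masses are not known exactly. Their poses are not given: they have to be found in the camera images.
- rack: Plywood riser fixed to the bench, a low box without floor, open only at its mouth, toward the robot. Origin: mouth centre on the bench; x points into the riser, y left, z up. Inside 126 mm wide, 161 deep, 95 clear height; side boards 9 mm; roof 7 mm thick reaches to the mouth, its top at 102 mm. A roll of tape, 25 mm high, is fixed on the roof 64 to 160 mm behind the mouth.
- sheet: Aluminium blank, a flat plate 140 mm (x) by 110 (y) by 4 thick, 0.1 to 0.25 kg. Origin: centre of its underside. Starts flat on the bench inside the riser, long side inward, front edge 12 to 18 mm behind the mouth: reached under the roof only by a tilted tool (some 40 degrees, fingertips leading). It glides easily on the bench: pressed on top with 7 to 10 N by fingertips it moves along with them.
- gauge: Corner gauge fixed to the bench: two steel bars 20 mm wide, 12 high (screws to 15). Origin: their inner corner on the bench; x points away from the robot, y left. Right bar: inner face y = 0, x from -130 to 20 mm; far bar: inner face x = 0, y from 0 to 90 mm. The blank fits inside, its 140 mm side along x: seated flush, its centre is at (-70, 55) mm and its sides parallel to the bars.
- switch_arm (a joint): Angle (rad) of the lever arm of the limit switch behind the far bar: 0 = upright at rest, positive = swung right (gauge -y), stop at 0.8. Clicks at 0.5 (about 3.5 N at the roller); a spring returns it. Hinge along gauge x at gauge (33, 45, 77) mm; switch case x = 43 to 77, y = 24 to 66, top 90 mm.
- roller (a point): Centre of the black roller, 24 mm diameter and 10 mm wide, at the end of the 62 mm lever arm, on the robot's side of the switch case; at rest 139 mm above the bench at gauge (26, 45) mm. Its axis is the gauge's x.
- v_block: Ground steel V-block standing on the bench with its groove up, 60 by 60 mm, 45 mm high, 0.5 to 0.9 kg. Origin: centre of its underside; z up. All four sides are upright planes; the groove runs along its x and opens in the top and in the two x faces.
- pvc_coupling: Bystander: white PVC coupling standing, 38 mm diameter, 50 mm high; origin at the centre of its underside.
- screwdriver_c: Bystander: short black screwdriver lying, 128 mm long (along its y), 26 mm thick; origin at the centre of its underside.
- tape_measure: Bystander: yellow tape measure standing, 38 x 83 x 68 mm; origin at the centre of its underside.
- tool_battery: Bystander: black tool battery pack, 77 x 115 x 51 mm; origin at the centre of its underside.
Mind the look-alikes: they are no part of the job. Of the things shaped like the v_block, the steel one is meant.

How it is judged:
On the way, in this order (a step that is already met when the one before it is completed fails the run):
1. the blank is fully out of the riser, flat on the bench (x of sheet in the frame of rack below -0.068 m and height (world z) of sheet below 0.006 m), for 0.1 s.
2. the blank lies flush in the corner gauge (x of sheet in the frame of gauge between -0.075 and -0.066 m and y of sheet in the frame of gauge between 0.051 and 0.06 m and angle between the x axis of sheet and the x axis of gauge, either way round below 0.05 rad and height (world z) of sheet below 0.003 m), for 0.2 s.
3. the V-block stands released on the middle of the blank (horizontal distance between v_block and sheet below 0.025 m and contact force between v_block and sheet above 2.5 N and angle between v_block's own z axis and vertical below 0.06 rad and contact force between v_block and the fingers below 0.1 N), for 0.2 s.
4. the switch arm is pushed over past its click (value of joint switch_arm above 0.5 rad).
At the end, for the whole second after the job is handed in: Blank flat in the gauge, edges within 5 mm of both bars and parallel within 0.05 rad; V-block upright, released, within 25 mm of the blank's centre; switch arm, once pushed past 0.5 rad, back under 0.08 rad; bystanders within 30 mm of where they stood (all of step 2 and horizontal distance between v_block and sheet below 0.025 m and contact force between v_block and sheet above 2.5 N and angle between v_block's own z axis and vertical below 0.06 rad and linear speed of v_block below 0.02 m/s and value of joint switch_arm below 0.08 rad); the robot touches nothing.
It fails at once if the blank is lifted or tipped instead of slid flat (height (world z) of sheet above 0.02 m or angle between sheet's own z axis and vertical above 0.2 rad).
It fails at once if a bystander is displaced (distance of any of pvc_coupling, screwdriver_c, tape_measure, tool_battery from where it was at the start of the episode above 0.03 m).
It also fails if it takes over 67 s, if anything falls off the work surface, if the arm or the gripper's body presses on something with over 40 N, if the wrist force passes 120 N, or if a joint passes its speed limit or range.

## Working session

There is one attempt and no reset: what is moved stays moved. The work goes in short steps, each a Python script; the robot and the scene stay as the last script left them, time stands still between calls to the robot, and variables do not carry over. Pictures are saved under pics/ and viewed, at most 10 in all, crops included, and the job is handed in when it is done.

```bash
mkdir -p pics; python3 - <<'E'
from workcell import manip
import cv2,numpy as np
np.set_printoptions(precision=4,suppress=True)
for n in("scene","top"):
    d=manip.get_image(n);cv2.imwrite(f"pics/{n}0.png",d["img"]);print(n,d["fx"],d["fy"],d["cx"],d["cy"]);print(np.array(d["T"]))
print(manip.pinch_z,manip.current_clock(),manip.current_eef_rot(),manip.current_gripper_width())
E
```

```text
scene 623.0519104398862 623.0519104398862 321.3547632784051 238.44799185257224
[[-0.6973 -0.4798  0.5325 -0.4349]
 [-0.7164  0.4889 -0.4977  0.8687]
 [-0.0216 -0.7286 -0.6846  1.2934]
 [ 0.      0.      0.      1.    ]]
top 510.330860548486 510.330860548486 321.51276732057687 237.04730068059726
[[-0.0036 -0.9914  0.131   0.3564]
 [-0.9999  0.0015 -0.0165  0.0195]
 [ 0.0162 -0.1311 -0.9912  1.3779]
 [ 0.      0.      0.      1.    ]]
0.0187 0.1 [-3.1152 -0.3959  0.0001] 0.08569480750759158
```

View pics/scene0.png

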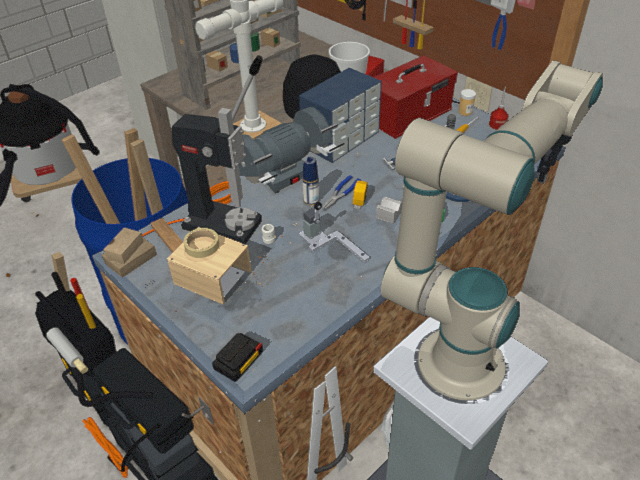

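View pics/top0.png

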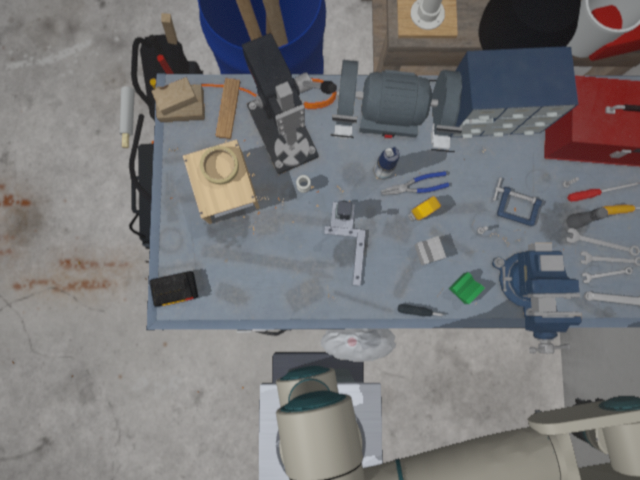

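Top view: riser (220,180) with its mouth at about (235,215), and gauge with its corner near (356,233). The switch is at (343,210). Candidates for the V-block are the grey steel one (434,249), the green one (466,287) and the yellow tape measure (426,208), which is a bystander. The steel-grey one is meant, and a close crop will check it.

```bash
cat > cam.py <<'E'
from workcell import manip
import cv2,numpy as np
np.set_printoptions(precision=4,suppress=True)
def ray(d,u,v):
    T=np.array(d["T"]);r=T[:3,:3]@np.array([(u-d["cx"])/d["fx"],(v-d["cy"])/d["fy"],1]);return T[:3,3],r
def on(d,u,v,z):
    o,r=ray(d,u,v);return o+r*(z-o[2])/r[2]
def proj(d,p):
    T=np.array(d["T"]);q=T[:3,:3].T@(np.array(p)-T[:3,3]);return np.array([d["fx"]*q[0]/q[2]+d["cx"],d["fy"]*q[1]/q[2]+d["cy"]])
E
python3 - <<'E'
import cv2
a=cv2.imread("pics/top0.png")
b=cv2.resize(a[130:310,175:375],None,fx=4,fy=4,interpolation=cv2.INTER_CUBIC)[:600]
cv2.imwrite("pics/c1.png",b)   # u=175+x/4, v=130+y/4 
b=cv2.resize(a[235:295,370:450+50],None,fx=6,fy=6,interpolation=cv2.INTER_CUBIC)
s=cv2.imread("pics/scene0.png")
c=cv2.resize(s[190:240,365:495],None,fx=6,fy=4,interpolation=cv2.INTER_CUBIC)
cv2.imwrite("pics/c2.png",cv2.vconcat([b,c]))
E
```

```text
(no output)
```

View pics/c1.png

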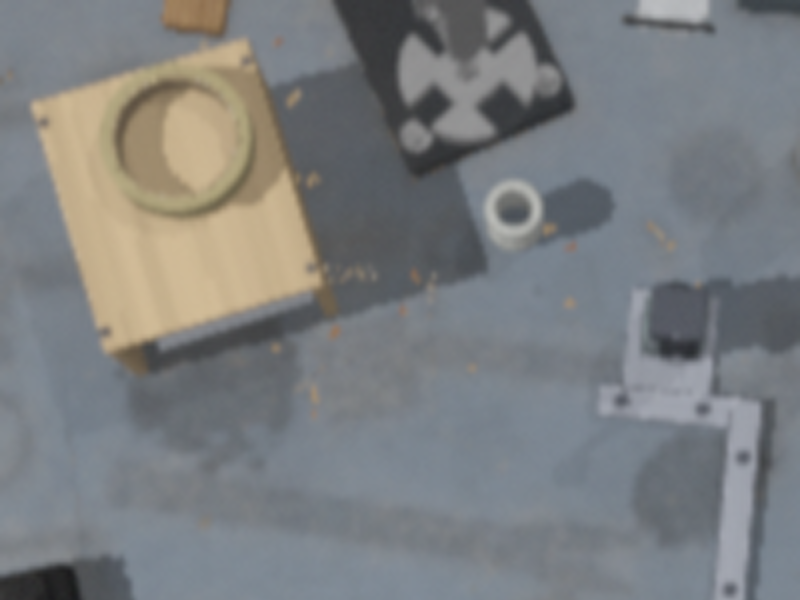

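View pics/c2.png

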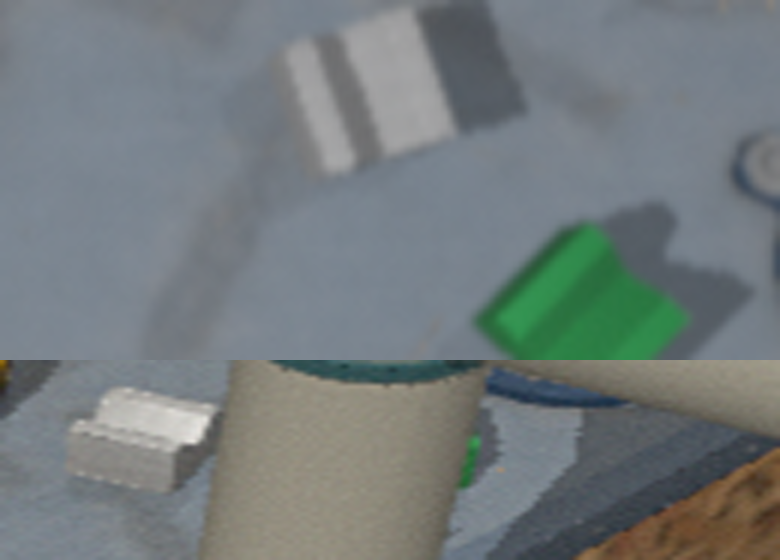

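Crops confirm it: the grey-white block with a shaded groove is steel, at top view (434,249), and the green one is a decoy. The riser roof corners and both gauge bars show clearly. Next I measure them with masks.

```bash
python3 - <<'E'
from cam import *
d=manip.get_image("top");im=d["img"];g=cv2.cvtColor(im,cv2.COLOR_BGR2GRAY);hsv=cv2.cvtColor(im,cv2.COLOR_BGR2HSV)
# corners picked in crop c1, refined through line fits on wood mask
R=[on(d,175+x/4-.4,130+y/4-.4,.102) for x,y in [(105,350),(325,288),(248,38),(32,103)]]
R=np.array(R);print("roof",R,"sides",[np.linalg.norm(R[i]-R[i-1]) for i in range(4)])
print("mouth centre",(R[0]+R[1])/2,"yaw",np.degrees(np.arctan2(*((R[3]+R[2]-R[0]-R[1])[[1,0]]))))
# gauge: edge row/col at half level
gf=g.astype(float)
def edge(prof,rise):
    k=np.diff(prof)*(1 if rise else -1);i=np.argmax(k);w=k[max(i-1,0):i+2].clip(0);return max(i-1,0)+(w*np.arange(len(w))).sum()/w.sum()+.5
P=[]
for v in range(240,277):
    P.append(on(d,346+edge(gf[v,346:359],True),v,.012))
P=np.array(P)[:,:2]
Q=np.array([on(d,u,226+edge(gf[226:244,u],False),.012) for u in range(328,353)])[:,:2]
for n,A in(("right",P),("far",Q)):
    l=cv2.fitLine(A.astype(np.float32),cv2.DIST_HUBER,0,.002,.001).ravel();print(n,l,np.degrees(np.arctan2(l[1],l[0])),A[0],A[-1],np.abs((A-l[2:])@[-l[1],l[0]]).max())
    if n=="right":lr=l
    else:lf=l
s=np.linalg.solve(np.array([lr[:2],-lf[:2]]).T,lf[2:]-lr[2:]);print("corner",lr[2:]+s[0]*lr[:2])
# V block top
V=np.array([on(d,370+x/6-.4,235+y/6-.4,.045) for x,y in[(285,48),(415,5),(457,137),(320,178)]]);print("V",V,V.mean(0),[np.linalg.norm(V[i]-V[i-1]) for i in range(4)])
g2=(V[0]+V[1]-V[2]-V[3]);print("groove dir",np.degrees(np.arctan2(g2[1],g2[0])))
# sheet front edge
S=[on(d,175+x/4-.4,130+y/4-.4,.004) for x,y in [(158,350),(312,300)]];print("sheet front edge pts",S)
# coupling, roller
print("coupling",on(d,175+513/4,130+208/4,.05),"roller",on(d,175+678/4,130+345/4,.139))
E
```

```text
roof [[0.5763 0.3029 0.102 ]
 [0.6161 0.1648 0.102 ]
 [0.7804 0.2165 0.102 ]
 [0.737  0.3539 0.102 ]] sides [np.float64(0.1685589324512418), np.float64(0.14372930964958547), np.float64(0.17218902766211083), np.float64(0.14406115311103282)]
mouth centre [0.5962 0.2338 0.102 ] yaw 17.55448847659778
right [ 0.9955 -0.0952  0.4685 -0.0916] -5.4614606 [ 0.5288 -0.0973] [ 0.4317 -0.088 ] 0.0008852896357417875
far [ 0.1092  0.994   0.5432 -0.0578] 83.73255 [ 0.5477 -0.0208] [ 0.5402 -0.0857] 0.014540816896195395
corner [ 0.5388 -0.0983]
V [[ 0.5174 -0.2549  0.045 ]
 [ 0.5364 -0.313   0.045 ]
 [ 0.478  -0.3295  0.045 ]
 [ 0.4601 -0.2687  0.045 ]] [ 0.498  -0.2915  0.045 ] [np.float64(0.058934694379316754), np.float64(0.06108449767496356), np.float64(0.06073408680403869), np.float64(0.06339510506738495)]
groove dir 14.649231570998607
sheet front edge pts [array([0.5932, 0.2887, 0.004 ]), array([0.6277, 0.1847, 0.004 ])]
coupling [0.6798 0.0455 0.05  ] roller [ 0.5718 -0.0579  0.139 ]
```

```bash
cat >> cam.py <<'E'
from scipy.spatial.transform import Rotation as Rn
def rv(z,y):
    z=np.array(z,float);z/=np.linalg.norm(z);y=np.array(y,float);y-=z*(y@z);y/=np.linalg.norm(y)
    return Rn.from_matrix(np.array([np.cross(y,z),y,z]).T).as_rotvec()
M=np.array([.5962,.2338,0]);ra=np.radians(17.);RX=np.array([np.cos(ra),np.sin(ra),0]);RY=np.array([-RX[1],RX[0],0])
C=np.array([.5388,-.0983,0]);ga=np.radians(-5.6);GX=np.array([np.cos(ga),np.sin(ga),0]);GY=np.array([-GX[1],GX[0],0])
UP=np.array([0,0,1.])
def G(x,y,z):return C+x*GX+y*GY+z*UP
def K(x,y,z):return M+x*RX+y*RY+z*UP
def tilt(deg,s=1):
    t=np.radians(deg);return rv(np.sin(t)*RX-np.cos(t)*UP,s*RY)
F=lambda:np.array(manip.current_wrist_force())
P=lambda:np.array(manip.current_eef_pos())
def press(target,zstep=.001,zmin=-.02,sp=.03):
    p=P().copy()
    f0=F()[2]
    while F()[2]-0<target and p[2]>zmin:
        p[2]-=zstep;manip.move_straight(p,max_speed=sp)
    return p
E
python3 - <<'E'
from cam import *
for deg in(50,45):
  for s in(1,-1):
    for D,z in((-.06,.15),(-.04,.02),(.033,.02),(-.145,.012)):
        q=manip.ik(K(D,0,z),tilt(deg,s));print(deg,s,D,q if q is None else np.array(q))
d=-UP
for s in(1,-1):print(s,[manip.ik(p,rv(d,y*s)) for p,y in((K(-.085,0,.1),RX),(G(-.07,.055,.02),GX),(np.array([.498,-.2915,.02]),[-.253,.967,0]),(G(.026,.09,.12),GX))])
print(F(),P())
E
```

```text
50 1 -0.06 [ 0.3306 -0.2687  2.0691 -0.0575  0.4694 -1.4977]
50 1 -0.04 None
50 1 0.033 None
50 1 -0.145 None
50 -1 -0.06 [ 0.3306 -0.2687  2.0691 -0.0575  0.4694  1.6439]
50 -1 -0.04 None
50 -1 0.033 None
50 -1 -0.145 None
45 1 -0.06 [ 0.3292 -0.2411  2.0079 -0.0413  0.5901 -1.5135]
45 1 -0.04 [ 0.3276  0.0715  2.023  -0.0841  0.2628 -1.4678]
45 1 0.033 [ 0.3228  0.2544  1.8127 -0.0646  0.2898 -1.4904]
45 1 -0.145 [ 0.3385 -0.2271  2.3212 -0.1133  0.2641 -1.4318]
45 -1 -0.06 [ 0.3292 -0.2411  2.0079 -0.0413  0.5901  1.6281]
45 -1 -0.04 [ 0.3276  0.0715  2.023  -0.0841  0.2628  1.6738]
45 -1 0.033 [ 0.3228  0.2544  1.8127 -0.0646  0.2898  1.6512]
45 -1 -0.145 [ 0.3385 -0.2271  2.3212 -0.1133  0.2641  1.7098]
1 [array([ 0.319 ,  0.2187,  1.4839, -0.    ,  1.439 ,  0.0223]), array([-0.1549,  0.1051,  1.7859, -0.    ,  1.2506, -0.0571]), array([-0.5936,  0.3665,  1.4761, -0.    ,  1.2991, -2.4203]), array([-0.084 ,  0.2492,  1.4067, -0.    ,  1.4857,  0.0137])]Traceback (most recent call last):
  File "<stdin>", line 7, in <module>
  File "cam.py", line 12, in rv
    z=np.array(z,float);z/=np.linalg.norm(z);y=np.array(y,float);y-=z*(y@z);y/=np.linalg.norm(y)
                                                                       ~^~
ValueError: matmul: Input operand 1 has a mismatch in its core dimension 0, with gufunc signature (n?,k),(k,m?)->(n?,m?) (size 3 is different from 0)
```

```bash
python3 - <<'E'
from cam import *
manip.gripper_close()
o=tilt(44)
print(manip.ik(K(-.04,0,.008),o),manip.ik(K(-.16,0,.01),o))
manip.goto(K(-.07,0,.16),o);print(manip.current_clock(),P(),F())
manip.move_straight(K(-.03,0,.02),o);f0=F();print(f0,manip.current_clock())
p=press(f0[2]+4);zb=P()[2];print("bench",p[2],zb,F()-f0)
np.save("f0.npy",np.r_[f0,zb,p[2]])
p=K(-.03,0,zb+.009);manip.move_straight(p)
manip.move_straight(K(.014,0,zb+.008),max_speed=.1);print(F()-f0)
for D in np.arange(.016,.0301,.002):
    manip.move_straight(K(D,0,zb+.008),max_speed=.05);f=F()-f0;print(D,f)
    if np.linalg.norm(f)>4:break
d=manip.get_image("scene");cv2.imwrite("pics/s1.png",cv2.resize(d["img"][200:330,140:300],None,fx=4,fy=4))
print(manip.current_clock())
E
```

```text
[ 0.3273  0.1015  2.0136 -0.0828  0.2596 -1.4687] [ 0.3402 -0.2753  2.3545 -0.1035  0.2964 -1.4405]
3.7917 [0.5296 0.2128 0.1602] [ 0.083  -0.2162 -0.3838]
[ 0.1925 -0.2887  0.1841] 4.9083Traceback (most recent call last):
  File "<stdin>", line 7, in <module>
  File "cam.py", line 27, in press
    p[2]-=zstep;manip.move_straight(p,max_speed=sp)
                ~~~~~~~~~~~~~~~~~~~^^^^^^^^^^^^^^^^
workcell.Unreachable: the arm cannot follow that straight line within its joint ranges
```

```bash
python3 - <<'E'
from cam import *
o=tilt(42.5)
p=K(-.03,0,.012);f0=F();f0=np.array([.19,-.29,0.]);print(P(),F())
manip.move_straight(p,o);print(F())
p=press(4);zb=P()[2];print("bench",p[2],zb,F())
np.save("f0.npy",np.r_[f0,zb,p[2]])
manip.move_straight(K(-.03,0,zb+.008))
manip.move_straight(K(.012,0,zb+.008),max_speed=.1);print(F())
for D in np.arange(.015,.0301,.003):
    manip.move_straight(K(D,0,zb+.008),max_speed=.05);f=F();print(D,f)
    if np.linalg.norm(f)>4:break
d=manip.get_image("scene");cv2.imwrite("pics/s1.png",cv2.resize(d["img"][200:330,140:300],None,fx=4,fy=4))
print(manip.current_clock())
E
```

```text
[0.5678 0.2251 0.0058] [-0.5988  0.5401 -0.1598]
[-0.1229 -1.4158 -0.3464]
bench 0.003957211494797136 0.00535132676873706 [-4.8588 -1.3825  7.2588]
[-0.1284 -0.0757 -0.6502]
0.015 [-0.5769  0.3322 -0.2676]
0.018 [-0.1215  0.2224 -0.157 ]
0.020999999999999998 [ 0.6865 -0.3911  0.4968]
0.023999999999999997 [ 0.0539  0.9259 -0.2772]
0.026999999999999996 [ 0.6688  0.6425 -0.1283]
0.029999999999999995 [-0.1663  0.0236  0.2613]
13.525
```

View pics/s1.png

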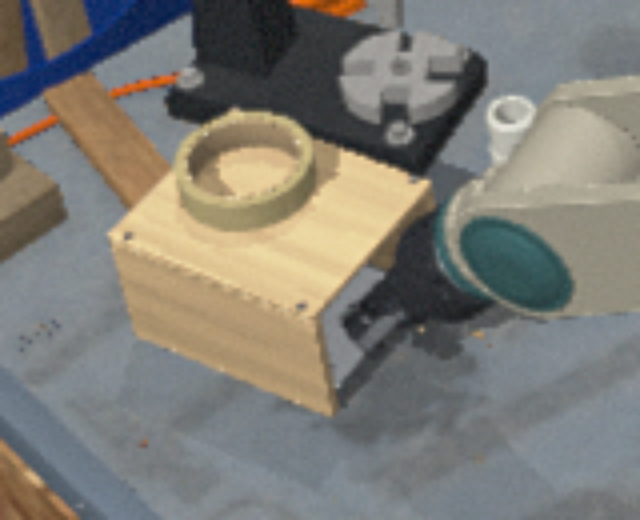

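The picture shows the closed fingertips under the roof just inside the mouth, with the gripper body clear of the roof edge. Next: press and drag.

```bash
python3 - <<'E'
from cam import *
manip.move_straight(K(.034,0,.0115),max_speed=.05);f=F();print(P(),f)
manip.move_straight(K(.034,0,.0085),max_speed=.03);f=F();z=.0085;print(P(),f)
while F()[2]<7 and z>.005:
    z-=.0007;manip.move_straight(K(.034,0,z),max_speed=.03)
print("pressed",z,P(),F(),manip.current_clock())
D=.034
for D in(.005,-.06,-.143):
    manip.move_straight(K(D,0,z),max_speed=.1);f=F();print(D,P(),f,manip.current_clock())
    z+=np.clip((f[2]-8.5)/5000,-.001,.001)
d=manip.get_image("top");cv2.imwrite("pics/t2.png",cv2.resize(d["img"][150:320,170:370],None,fx=3,fy=3))
E
```

```text
[0.6288 0.2438 0.0113] [-0.7793 -0.1535  1.1719]
[0.6294 0.244  0.0094] [1.6818 0.4984 2.7018]
pressed 0.0071 [0.6301 0.2443 0.0093] [-1.7352 -1.1556  8.6977] 14.525
0.005 [0.602  0.2357 0.0093] [-3.9188 -0.6063  9.5938] 14.9667
-0.06 [0.5397 0.2167 0.0093] [-4.5359 -1.7338 11.5193] 15.7667
-0.143 [0.46   0.1923 0.0093] [-4.4572 -1.2512 11.3125] 16.75
```

View pics/t2.png

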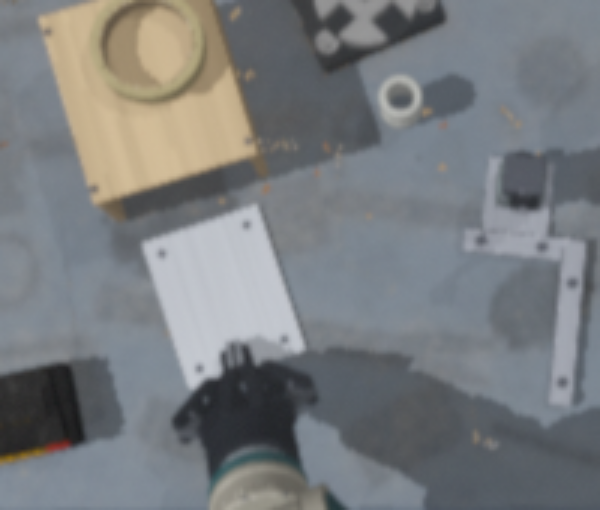

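Blank fully out and flat: its far corners are at crop pixels (143,242) and (258,204), and the near right corner is at (305,350). Now the vertical open-finger grip along the blank's long axis.

```bash
python3 - <<'E'
from cam import *
d=manip.get_image("top")
A,B,N=[on(d,170+x/3-.33,150+y/3-.33,.004) for x,y in((143,242),(258,204),(305,350))]
S=(A+N)/2;v=(B-N);w=A-B;yaw=(np.arctan2(v[1],v[0])+np.arctan2(-w[0],w[1]))/2
print("sheet",S,np.degrees(yaw),np.linalg.norm(v),np.linalg.norm(w))
np.save("sheet.npy",np.r_[S,yaw])
SX=np.array([np.cos(yaw),np.sin(yaw),0]);o=rv(-UP,SX);og=rv(-UP,GX)
S[2]=0
p=P();manip.move_straight(p+[-.02,-.005,.06])
manip.open_gripper();print(manip.current_clock())
manip.goto(S+[0,0,.07],o);print(manip.current_clock(),F())
for p,q in((S+[0,0,-.012],o),(G(-.095,.14,-.012),og),(G(-.062,.047,-.012),og)):print(np.array(manip.ik(p,q)))
manip.move_straight(S+[0,0,.004],o,max_speed=.1);print(P(),F())
z=.004;prev=0
while F()[2]<6 and z>-.018:
    z-=.002 if F()[2]<2 else .0007
    manip.move_straight(S+[0,0,z],max_speed=.03)
print("pressed",z,P(),F(),manip.current_clock())
np.save("z.npy",z)
E
```

```text
sheet [0.5077 0.2056 0.004 ] 18.428062288313868 0.13986791879252336 0.10896543705789444
18.2167
19.5417 [-0.8392 -0.0603  0.134 ]
[ 0.3173  0.3394  1.5835 -0.      1.2187 -0.0044]
[ 0.0292  0.1188  1.8458 -0.      1.1771  0.127 ]
[-0.1705  0.1791  1.7779 -0.      1.1846 -0.0727]
[0.5082 0.2057 0.0047] [-0.7489  0.1408 -0.1344]
pressed -0.0107 [ 0.5083  0.2058 -0.0092] [-3.3281 -1.1398 10.5111] 22.35
```

```bash
python3 - <<'E'
from cam import *
z=float(np.load("z.npy"))+.0002;og=rv(-UP,GX)
for x,y in((-.095,.14),(-.080,.066),(-.072,.058),(-.064,.049)):
    manip.move_straight(G(x,y,z),og,max_speed=.1 if x<-.09 else .05);f=F();print(x,P(),f,manip.current_clock())
    z+=np.clip((f[2]-8.5)/5000,-.001,.001)
d=manip.get_image("top");cv2.imwrite("pics/t3.png",cv2.resize(d["img"][180:310,270:420],None,fx=4,fy=4))
E
```

```text
-0.095 [ 0.4593  0.0505 -0.009 ] [0.021  0.2952 6.9382] 24.1333
-0.08 [ 0.4671 -0.0245 -0.0091] [-0.1229  2.0821  9.6811] 25.7917
-0.072 [ 0.4744 -0.0339 -0.0091] [ 0.1949 -0.4813  6.7047] 26.1667
-0.064 [ 0.4816 -0.0436 -0.009 ] [ 0.5208 -0.2135  9.883 ] 26.5583
```

View pics/t3.png

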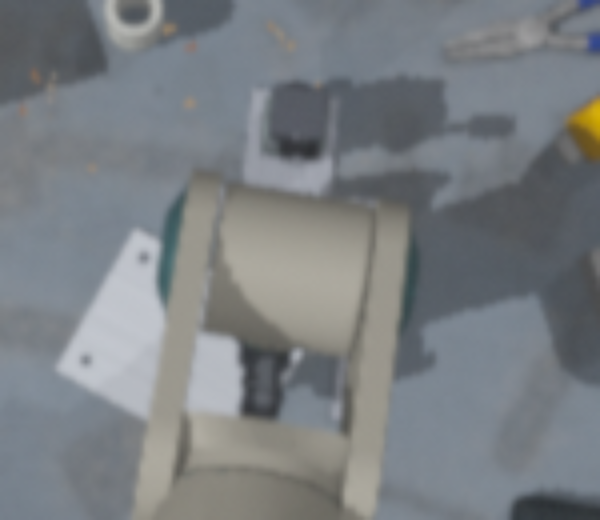

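The blank turned on the way: its left short edge runs from crop (140,232) to (58,370), so only one finger held it. I'll lift clear, measure it again and correct.

```bash
python3 - <<'E'
from cam import *
p=P();manip.move_straight(p+[0,0,.05],max_speed=.2)
manip.gripper_close()
manip.goto([.36,.30,.12],rv(-UP,GX));print(manip.current_clock())
d=manip.get_image("top");im=d["img"];cv2.imwrite("pics/t4.png",cv2.resize(im[180:310,270:420],None,fx=4,fy=4))
E
```

```text
29.175
```

View pics/t4.png

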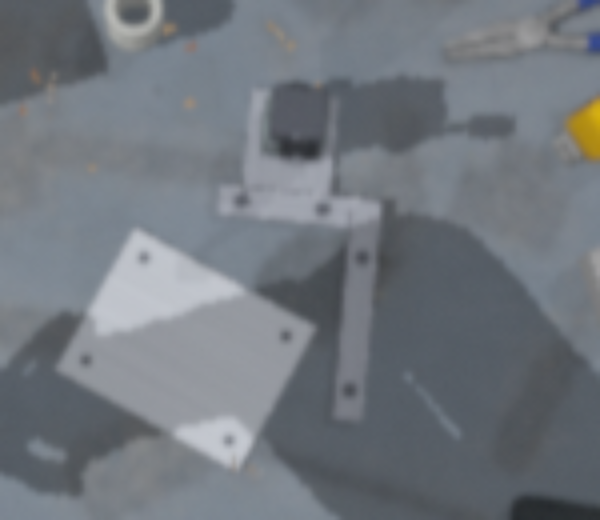

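The corners of the blank are at crop (137,230), (316,325), (242,470) and (58,370), with the long axis near 62°. I'll pivot it by pressing near its right end with closed fingers and dragging that end in an arc toward the robot.

```bash
python3 - <<'E'
from cam import *
d=manip.get_image("top")
c=np.array([on(d,270+x/4-.4,180+y/4-.4,.004) for x,y in((137,230),(316,325),(242,470),(58,370))])
S=c.mean(0);S[2]=0;u=(c[0]+c[3]-c[1]-c[2]);u/=np.linalg.norm(u);ang=np.arctan2(u[1],u[0]);tot=ang-ga
print(S,np.degrees(ang),np.linalg.norm(c[0]-c[1]),np.linalg.norm(c[1]-c[2]))
Pv=S+.053*u
def pose(th,z):
    r=Rn.from_rotvec([0,0,-th]);w=r.apply(u);return Pv-.101*w+z*UP, rv(-UP,np.array([-w[1],w[0],0]))
for s in(0,1):print(manip.ik(*pose(tot*s,.002)))
p,o=pose(0,.06);manip.goto(p,o)
p,_=pose(0,.006);manip.move_straight(p,o,max_speed=.12)
z=.0035
while 1:
    manip.move_straight(pose(0,z)[0],max_speed=.03);f=F()[2]
    if f>6 or z<-.003:break
    z-=np.clip((8-f)/4200,.0005,.0015)
print("pressed",z,P(),F(),manip.current_clock())
for k in range(1,6):
    manip.move_straight(*pose(tot*k/5,z),max_speed=.06);f=F();print(P(),f)
    z+=np.clip((f[2]-9)/5000,-.001,.001)
manip.move_straight(P()+[0,0,.05],max_speed=.2)
manip.open_gripper()
manip.goto([.34,.30,.10],rv(-UP,GX));print(manip.current_clock())
d=manip.get_image("top");cv2.imwrite("pics/t5.png",cv2.resize(d["img"][180:330,270:420],None,fx=4,fy=4))
E
```

```text
[0.4575 0.01   0.    ] 61.59699193078298 0.13722639531420702 0.10948281628644312
[-0.1587  0.0258  1.9111 -0.      1.2047 -2.8045]
[ 0.077  -0.1149  2.0466  0.      1.2099 -1.396 ]
pressed 0.00215600282725848 [ 0.4355 -0.0323  0.004 ] [-5.4489 -0.2618 15.7908] 33.325
[ 0.4169 -0.0187  0.004 ] [-0.1736  0.9016 12.3482]
[ 0.4005 -0.0006  0.004 ] [-1.9648  1.4752  9.342 ]
[0.3895 0.0203 0.004 ] [-1.4547  1.8792  7.769 ]
[0.3839 0.0432 0.004 ] [-1.194   0.8902  8.8581]
[0.3836 0.067  0.004 ] [-0.5935  2.0707  8.3473]
39.075
```

View pics/t5.png

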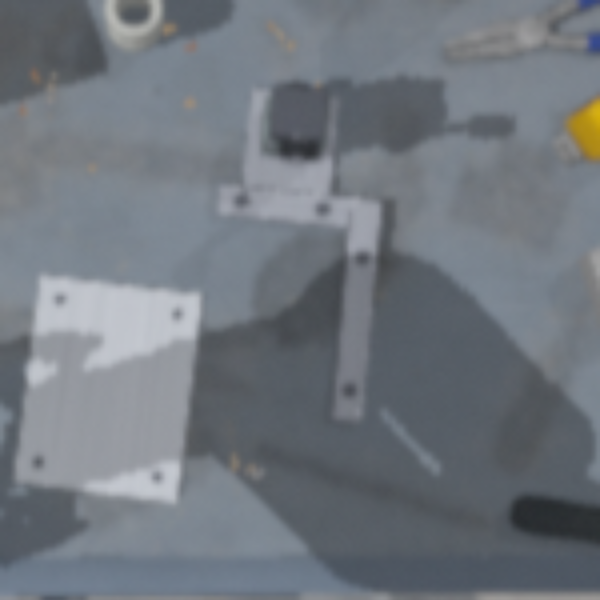

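Blank now square to the gauge, corners at crop (40,277), (200,293), (178,503) and (16,482). Closed-finger pressing holds it well, so I'll drag it by its middle into the corner, then go over the V-block and look.

```bash
python3 - <<'E'
from cam import *
d=manip.get_image("top")
c=np.array([on(d,270+x/4-.4,180+y/4-.4,.004) for x,y in((40,277),(200,293),(178,503),(16,482))])
S=c.mean(0);S[2]=0;v=c[0]+c[1]-c[2]-c[3];yaw=np.arctan2(v[1],v[0])
print(S,np.degrees(yaw),np.linalg.norm(c[0]-c[1]),np.linalg.norm(c[1]-c[2]))
SX=np.array([np.cos(yaw),np.sin(yaw),0]);SY=np.array([-SX[1],SX[0],0])
o=rv(-UP,SX);og=rv(-UP,GX)
p0=S-.008*SY
manip.gripper_close()
manip.goto(p0+.03*UP,o);print(manip.current_clock())
manip.move_straight(p0+.0025*UP,max_speed=.1);z=.0025
print(P(),F())
while F()[2]<7 and z>-.002:
    z-=.0006;manip.move_straight(p0+z*UP,max_speed=.03)
print("pressed",z,F(),manip.current_clock())
for x,y in((-.080,.066),(-.070,.055),(-.065,.050)):
    manip.move_straight(G(x,y-.008,z),og,max_speed=.08);f=F();print(P(),f,manip.current_clock())
    z+=np.clip((f[2]-9)/5000,-.0008,.0008)
manip.move_straight(P()+[0,0,.06],max_speed=.25)
manip.open_gripper()
ov=rv(-UP,[.253,-.967,0])
manip.goto([.498,-.2915,.10],ov);print(manip.current_clock())
d=manip.get_image("top");im=d["img"]
cv2.imwrite("pics/t6.png",np.hstack([cv2.resize(im[190:300,290:380],None,fx=5,fy=5),cv2.resize(im[220:275,405:460],None,fx=6,fy=10)]))
E
```

```text
[0.4309 0.0636 0.    ] -6.180128137374134 0.10870496402420313 0.1415018991192737
40.9917
[0.4314 0.0568 0.004 ] [-1.3391  0.9316  8.4332]
pressed 0.0025 [-1.3391  0.9316  8.4332] 41.4167
[ 0.4664 -0.0317  0.004 ] [0.2926 0.395  9.1988] 42.7583
[ 0.4756 -0.0442  0.004 ] [ 1.5721 -1.6589  6.332 ] 43.0917
[ 0.4784 -0.0474  0.0039] [-13.0034   9.2219  21.9483] 43.3417
45.5
```

View pics/t6.png

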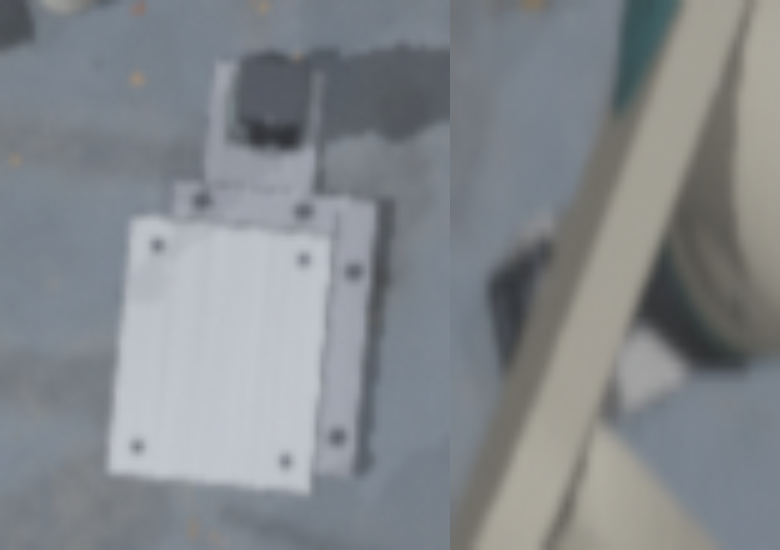

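Picture: the blank sits flush against both bars, and the end forces of -13 and +9 N confirm contact with both. The arm is over the V-block. Next: grasp and place it.

```bash
python3 - <<'E'
from cam import *
ov=rv(-UP,[.253,-.967,0])
manip.move_straight([.498,-.2915,.010],ov,max_speed=.15);print(P(),F(),manip.current_clock())
manip.gripper_close();w=manip.current_gripper_width();print(w,manip.current_grasp_force())
assert w>.05
zg=P()[2]
manip.move_straight([.498,-.2915,.08],max_speed=.2);print(F(),manip.current_gripper_width(),manip.current_clock())
op=rv(-UP,-GY)
manip.goto(G(-.070,.055,.08),op)
manip.move_straight(G(-.070,.055,zg+.007),max_speed=.12);print(P(),F(),manip.current_clock())
z=zg+.007;fz=F()[2]
while F()[2]-fz<2 and z>zg+.001:
    z-=.001;manip.move_straight(G(-.070,.055,z),max_speed=.03)
print(z-zg,F(),manip.current_clock())
manip.open_gripper()
manip.move_straight(G(-.070,.055,.14),max_speed=.2);print(F(),manip.current_clock())
E
```

```text
[ 0.4987 -0.2916  0.011 ] [-0.4855  0.7194 -0.0627] 46.3
0.05924847177821123 66.14588726079091
[-1.0134  1.2309 -7.8181] 0.05927124143922635 47.1583
[ 0.4751 -0.0372  0.0197] [ 0.6927 -0.2601 -6.8521] 48.8167
0.0029999999999999957 [-4.5247  1.1842  3.751 ] 49.8167
[0.4209 0.7718 0.7987] 50.975
```

```bash
python3 - <<'E'
from cam import *
og=rv(-UP,GX)
manip.gripper_close()
manip.goto(G(.022,.105,.18),og);print(manip.current_clock())
d=manip.get_image("top");cv2.imwrite("pics/t7.png",d["img"])
manip.move_straight(G(.022,.09,.117),og,max_speed=.15);print(P(),F(),manip.current_clock())
for y in(.060,.045,.028):
    manip.move_straight(G(.022,y,.117),max_speed=.08);print(y,(P()-C)@GY,F()@GY,F(),manip.current_clock())
manip.hold(.1);print(F()@GY)
E
```

```text
53.0667
[ 0.5698 -0.0109  0.1178] [ 0.3108  0.0481 -0.0486] 53.7
0.06 0.05978005600390354 1.294891529000086 [0.285  1.2732 1.7619] 54.225
0.045 0.04494998363300228 2.9417851308487983 [1.1871 2.8395 1.197 ] 54.5583
0.028 0.028690579575660357 5.836369998330531 [-0.6857  5.9316 -2.5385] 54.925
4.494477518541932
```

```bash
python3 - <<'E'
from cam import *
manip.move_straight(G(.022,.0245,.117),max_speed=.08);print(F()@GY)
manip.move_straight(G(.022,.10,.117),max_speed=.15)
manip.move_straight(G(.0,.13,.20),max_speed=.2)
manip.goto([.40,.25,.22],rv(-UP,GX));print(manip.current_clock(),F())
d=manip.get_image("top");g=cv2.cvtColor(d["img"],cv2.COLOR_BGR2GRAY).astype(int)
# groove (dark stripe) and side shadow on the blank, row through the V-block middle, at gauge y positions
row=[int(g[tuple(np.round(proj(d,G(-.07,y,.049))).astype(int)[::-1])]) for y in np.arange(.0,.116,.005)];print(row)
row=[int(g[tuple(np.round(proj(d,G(x,.055,.049))).astype(int)[::-1])]) for x in np.arange(-.13,.01,.005)];print(row)
# edge visible: far bar/blank gap and roller
for x,y in((-.1,.11),(-.03,.11)):print([int(g[tuple(np.round(proj(d,G(x,y+k,.004))).astype(int)[::-1])]) for k in np.arange(-.008,.0121,.002)])
E
```

```text
7.03974245014868
57.575 [-0.0265 -0.8912  0.2883]
[122, 122, 153, 153, 152, 148, 126, 123, 104, 99, 101, 101, 112, 116, 115, 125, 121, 122, 134, 142, 145, 162, 163, 130]
[198, 197, 181, 144, 138, 126, 104, 106, 105, 104, 104, 104, 101, 104, 104, 104, 105, 112, 134, 150, 149, 150, 149, 149, 138, 120, 156, 162, 157]
[185, 185, 189, 186, 184, 145, 122, 122, 122, 124, 124]
[183, 186, 186, 183, 166, 142, 142, 135, 133, 133, 133]
```

```bash
python3 -c "
from workcell import manip
print(manip.job_done(),manip.current_clock())"
```

```text
the job is handed in; nothing more can be done
the job is handed in; nothing more can be done
```

The job is handed in at about 58 s: blank flush in the gauge, V-block on its middle, and the switch pushed and released (click and spring-back inferred from push force, not seen); the judge's result wasn't shown.

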